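# Hold the bean doser open over the jug

## Task

I want to brush out the chamber of the two-chamber bean doser that empties into the copper jug: see which of the two chutes the jug stands under and, with the fingers, press down the lever of the dial on that same side, past its first and second click to the third, without going on toward the end stop. It springs back when let go, so finish while still holding it steadily at the third click. Leave the other dial alone and everything else where it stands.

Things in the scene. Friction and masses are not known exactly. Their poses are not given: they have to be found in the camera images.
- doser: Fixed two-chamber bean doser. Base 130 x 250 x 8 mm; white deck 90 (x) x 250 (y) mm, 135-180 mm high; a chute below it and a glass hopper (43 mm radius, top 257 mm) above it at y = +54 and -54 mm. Origin: centre of the underside, on the sill. +x: its front with the dials, facing away from the robot (within 17 deg). Left = +y, right = -y: dial, chute and chamber of a side belong together.
- dial_left_pad (a point): Centre of the upper face of the left dial's steel thumb pad, 36 mm wide (doser's x), 40 long, 8 thick, at the outer end of the dial's lever, 100 mm from the axle. At rest, lever 0.5 rad above level, it lies at (+163 mm) y, 206 z, x 56 of the doser's frame; at the third click, 0.28 rad below level, at +171 y, 130 z. Pressed down from above; free above and below.
- dial_right_pad (a point): Centre of the upper face of the right dial's steel thumb pad, 36 mm wide (doser's x), 40 long, 8 thick, at the outer end of the dial's lever, 100 mm from the axle. At rest, lever 0.5 rad above level, it lies at (-163 mm) y, 206 z, x 56 of the doser's frame; at the third click, 0.28 rad below level, at -171 y, 130 z. Pressed down from above; free above and below.
- dial_left (a joint): Turn of the left dial, rad: 0 at rest (lever up), grows as the pad goes down; lever angle above level = 0.5 - turn. Clicks (notches) at 0.26, 0.52, 0.78; end stop 1.05. The spring returns it to 0 from any notch when let go. Push at the pad: 5.5 N to start, falling to 2.5, 3.5 and 5 N at the three notches and jumping up by about 4 N just past each.
- dial_right (a joint): Turn of the right dial, rad: 0 at rest (lever up), grows as the pad goes down; lever angle above level = 0.5 - turn. Clicks (notches) at 0.26, 0.52, 0.78; end stop 1.05. The spring returns it to 0 from any notch when let go. Push at the pad: 5.5 N to start, falling to 2.5, 3.5 and 5 N at the three notches and jumping up by about 4 N just past each.
- jug_center (a point): Centre (half-way up) of the copper-toned aluminium jug: 85 mm high, 74 mm across the foot, tapering upward, loop handle sticking out at the doser's front, small lip. It stands on the doser's base under one of the two chutes, within 12 mm of y = +57 or -57 mm of the doser's frame.
- cups_center (a point): Centre of two white porcelain cups stacked one in the other, 97 mm high together, 70 mm across. They stand under the other chute. To be left alone.
- jar: Glass storage jar with a wire latch, 92 mm across, 140 mm high; origin under its centre. Stands on the sill beyond the doser's right; to be left alone.
- brush: Grey silicone brush lying on the sill, about 160 mm long along its x, 15 to 22 mm high; origin between handle and head, on the sill. To be left alone.
- spoon: Steel spoon, 150 mm long, lying on the sill; to be left alone.
- saucer: White saucer, 120 mm across, 16 mm high, on the sill behind the doser; origin under its centre. To be left alone.
- dial_left_axle (a point): Centre of the left dial, a black disc 72 mm across, 18 thick, on the doser's front, on its axle (along the doser's x): at (56, +75, 158) mm of the doser's frame. The lever runs out from it toward +y. Three small steel dots on the deck beside the disc mark where the lever points at the three clicks.
- dial_right_axle (a point): Centre of the right dial, a black disc 72 mm across, 18 thick, on the doser's front, on its axle (along the doser's x): at (56, -75, 158) mm of the doser's frame. The lever runs out from it toward -y. Three small steel dots on the deck beside the disc mark where the lever points at the three clicks.
Mind the look-alikes: they are no part of the job. Leave any green or yellow look-alike of the part that bears jug_center alone.

How it is judged:
At the end, for the whole second after the job is handed in: The dial on the jug's side is held still by the robot's fingers (at least 2 N of contact) at the third click, between 0.70 and 0.86 rad; the other dial is at rest (under 0.08 rad); jug, cups, jar, brush, spoon and saucer are within 20 mm of where they stood (((y of jug_center in the frame of doser above 0 m and value of joint dial_left between 0.7 and 0.86 rad and velocity of joint dial_left between -0.1 and 0.1 rad/s and contact force between dial_left and the fingers above 2 N and value of joint dial_right below 0.08 rad) or (y of jug_center in the frame of doser below 0 m and value of joint dial_right between 0.7 and 0.86 rad and velocity of joint dial_right between -0.1 and 0.1 rad/s and contact force between dial_right and the fingers above 2 N and value of joint dial_left below 0.08 rad)) and distance of each of jug_center, cups_center, jar, brush, spoon, saucer from where it was at the start of the episode below 0.02 m); the arm keeps its last pose, push and grip.
It fails at once if the other chamber's dial is turned (more than 0.12 rad) ((y of jug_center in the frame of doser above 0 m and value of joint dial_right above 0.12 rad) or (y of jug_center in the frame of doser below 0 m and value of joint dial_left above 0.12 rad)).
It fails at once if the jug, the cups, the jar, the brush, the spoon or the saucer is shifted by more than 20 mm (distance of any of jug_center, cups_center, jar, brush, spoon, saucer from where it was at the start of the episode above 0.02 m).
It also fails if it takes over 29 s, if anything falls off the work surface, if the arm or the gripper's body presses on something with over 40 N, if the wrist force passes 120 N, or if a joint passes its speed limit or range.

## Robot

A 7-joint arm with a two-finger parallel gripper is mounted at the origin on the work surface. World frame = base frame: x ahead of the robot, y to its left, z up, the work surface at z = 0. Lengths are in m, angles in rad, forces in N, time in s.
With the tool pointing down it reaches from about 0.35 to 0.9 m from the base axis. Payload 19.9 kg.
Tool frame: the origin (TCP) lies midway between the tips of the shut fingers; the grasp point (between the pads) lies 19 mm behind it; z points along the fingers, y is the direction in which the jaws open and shut (so a half turn about z gives the same grasp; the last joint's range is limited). The gripper opens to 85 mm and grips with 20 to 120 N. Pads are 22 mm wide; open, the fingers measure 114 mm over their backs; the gripper's body (76 mm by 85 mm) begins 54 mm behind the grasp point. The pads swing forward as they close: fully open they stand 13 mm farther back than shut.
Start: joints at [-1.335, 0.417, -0.01, 1.614, 0.005, 1.111, -0.053], TCP at [0.171, 0.601, 0.231] pointing down, gripper open.
Joint ranges: [-2.81, 2.81], [-0.39, 2.02], [-1.27, 1.25], [0.06, 2.57], [-1.19, 4.33], [0.19, 2], [-2.82, 2.82]. Speed limits (rad/s): [1.89, 1.89, 2.39, 2.39, 3.01, 3.01, 3.01].

## Interface

Orientations are given as a unit quaternion [w, x, y, z].
In Python, from workcell import get_obs, get_image, camera_params, manip, spotter gives the robot as it stands. The module is installed in compiled form; this text tells all that it offers.
- The arm moves only by the shell command python3 -m jog 'ROWS' [OPENING]. ROWS is text: rows parted by semicolons, each of 4 numbers parted by spaces: the shift along the world's x, y, z in m, then the turn about the world's z in rad. In form: dx dy dz turn; .... A call has 1 to 10 rows; each row shifts and turns the pose as measured when the row begins; what a row does not reach is not made up. A row lasts 1/8 s, in which the tool goes at most 62.5 mm and 10.7 degrees, less where a joint would pass 70% of its speed; a pose out of reach is approached as far as the arm can. A call with a gripper value outside its range is refused whole. OPENING is the opening, from 0 (shut) to 1 (fully open), set as the call begins (- or left out, the last holds). The fingers move at their own pace and stop on an object; the grip force is fixed at half the most. Time passes only in rows, so rows that do not move let the fingers close. It gives the time, the measured TCP pose, the force and the opening at its end, in the units of the state.
- get_obs(): the state, without advancing time (a new reading comes with each control period).
- get_image(name): name is "side" or "top" or "wrist"; returns (picture, depth): 480x640x3 uint8, red, green, blue; 480x640 float32, m along the optical axis (not along the pixel's ray), 0 where there is no reading.
- camera_params(name): a dict with "mtx" (3x3 intrinsics, pixels), "position" and "rotation" of the camera in the world. Camera axes: x right, y up, looking along -z (the intrinsics and any distortion apply to the point x, -y, -z); pixel columns grow to the right and rows downward; lengths in m; the calibration is good to about 2 mm. The wrist camera is an equidistant fisheye: a pixel r from the principal point sees the ray r / f radians off the axis. A picture is of the moment at which its call begins: read the wrist's pose just before it. camera_params takes no time and is no camera call; for the wrist camera it gives the pose at the moment of the call.
- manip.job_done(): hands the job in, once; it reports no verdict.
Trained networks look in the newest picture that a camera, given by its name, has taken for a name from the list of things; names that differ only in an ending like _2 or _b are one class to them, and where a whole thing is asked for, a point or a joint stands for the part that bears it (a point fixed in the world has none). Each returns a list of dicts, best first, with "conf" (0 to 1); they miss things now and then, are a little off and sometimes report something else, mostly with a low value. They report only what shows in the picture. A call takes as long as a camera call. They do not tell look-alikes from the thing itself.
- spotter.trace(label, camera): "region" (480x640 bool, what is visible of it) and "box" ([left, top, right, bottom] in pixels, round what is visible of it).
- spotter.pinpoint(label, camera): "pixel" ([column, row] in pixels: a listed point, or the origin of a listed thing).
The state is a dict: "time_s": time; "joints": joint angles; "qvel": joint speeds; "tau": joint torques, N m; "tool_pos": TCP position; "tool_rot": TCP orientation; "ft_force": force on the tool from outside, world axes, zero at the start; "wrist_torque": the same for the moment, N m; "finger_gap": finger opening in m.
Only numpy, scipy, OpenCV 4.12 (cv2) and the standard library are available. Lean on these libraries where they do the work, as an engineer would, in place of code of your own. Each camera call takes 0.05 s, during which the arm holds its last target.

## Working session

There is one attempt and no reset: what is moved stays moved. The work goes in short steps, Python scripts to look and compute and a shell command to move; the robot and the scene stay as the last step left them, time stands still between calls to the robot, and variables do not carry over. Pictures are saved under pics/ and viewed, and the job is handed in when it is done.

```bash
mkdir -p pics; cat > h.py <<'E'
import numpy as np,cv2
from workcell import get_obs,get_image,camera_params,manip,spotter
def world(cam,px,depth,p=None):
    p=p or camera_params(cam);K=np.array(p["mtx"]);u,v=px
    x=(u-K[0,2])/K[0,0];y=(v-K[1,2])/K[1,1]
    R=np.array(p["rotation"]);
    return np.array(p["position"])+R@np.array([x*depth,-y*depth,-depth])
E
python3 - <<'E'
from h import *
o=get_obs();print(o)
for c in("side","top","wrist"):
    im,d=get_image(c);cv2.imwrite(f"pics/{c}0.png",im[:,:,::-1]);np.save(f"pics/{c}0d.npy",d)
    p=camera_params(c);print(c,p)
E
```

```text
{'time_s': 0.0, 'joints': array([-1.33448997,  0.41799009, -0.01029801,  1.61418809,  0.00465665,
        1.11071408, -0.0529907 ]), 'qvel': array([-1.95779615e-03, -9.58326235e-04,  1.51149020e-03,  1.35208292e-03,
       -1.89962764e-03, -1.20057091e-05,  7.67284470e-04]), 'tau': array([ 3.40498636e-04, -8.64436626e+01,  6.79076761e-01, -4.34924877e+01,
        1.91033544e-02,  7.08774038e-03, -5.02909859e-05]), 'tool_pos': array([0.17130732, 0.60068858, 0.23064438]), 'tool_rot': array([-5.98905489e-05,  1.38459997e-01,  9.90367822e-01, -6.34999899e-04]), 'ft_force': array([ 0.83873133, -0.41929262,  0.29245387]), 'wrist_torque': array([ 0.0079121 , -0.03982266, -0.01431628]), 'finger_gap': 0.0851612299512394}
side {'mtx': array([[526.5313559 ,   0.        , 322.32728953],
       [  0.        , 526.5313559 , 244.64938676],
       [  0.        ,   0.        ,   1.        ]]), 'position': array([-0.45277503,  0.4985272 ,  0.94743948]), 'rotation': array([-0.47054379, -0.2530845 ,  0.38335213,  0.75337768])}
top {'mtx': array([[512.15690756,   0.        , 325.94345459],
       [  0.        , 512.15690756, 245.67537456],
       [  0.        ,   0.        ,   1.        ]]), 'position': array([0.42433218, 0.02018211, 1.26033225]), 'rotation': array([ 0.71395561,  0.04045438, -0.03620992, -0.69808286])}
wrist {'mtx': array([[371.64829954,   0.        , 315.82795366],
       [  0.        , 371.64829954, 233.45770224],
       [  0.        ,   0.        ,   1.        ]]), 'position': array([0.08991995, 0.62463392, 0.37246862]), 'rotation': array([ 0.78728853, -0.13333194, -0.10007453,  0.59361979])}
```

View pics/side0.png

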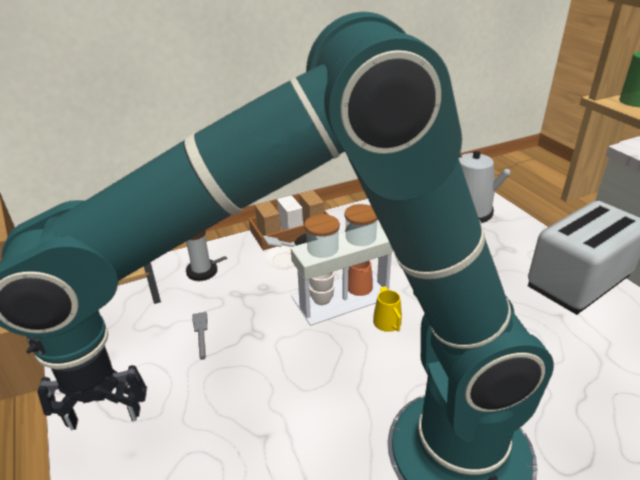

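View pics/top0.png

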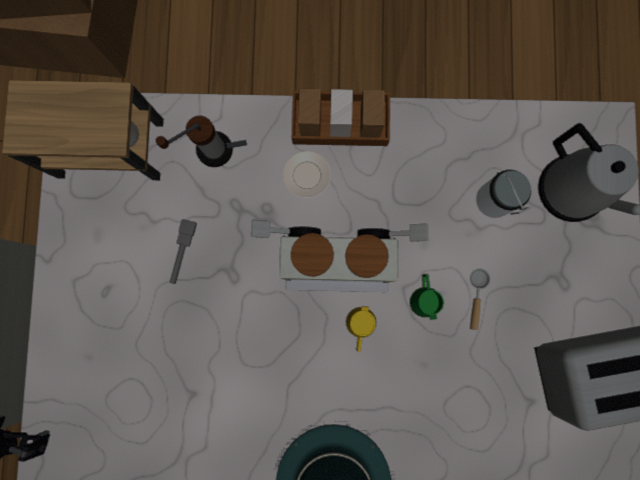

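View pics/wrist0.png

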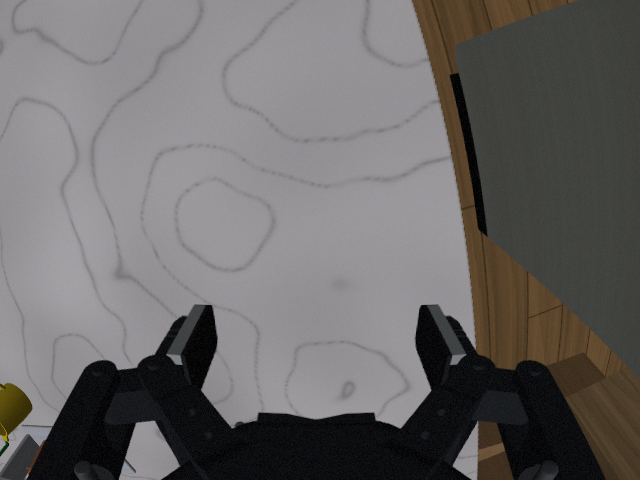

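```bash
cat > h.py <<'E'
import numpy as np,cv2
from scipy.spatial.transform import Rotation as Ro
from workcell import get_obs,get_image,camera_params,manip,spotter
def world(cam,px,depth):
    p=camera_params(cam);K=np.array(p["mtx"]);u,v=px
    x=(u-K[0,2])/K[0,0];y=(v-K[1,2])/K[1,1]
    q=p["rotation"];R=Ro.from_quat([q[1],q[2],q[3],q[0]]).as_matrix()
    return np.array(p["position"])+R@np.array([x*depth,-y*depth,-depth])
def proj(cam,X):
    p=camera_params(cam);K=np.array(p["mtx"])
    q=p["rotation"];R=Ro.from_quat([q[1],q[2],q[3],q[0]]).as_matrix()
    c=R.T@(np.array(X)-p["position"]);return K[0,0]*c[0]/-c[2]+K[0,2],K[1,1]*-c[1]/-c[2]+K[1,2]
E
python3 - <<'E'
from h import *
d=np.load("pics/top0d.npy");ds=np.load("pics/side0d.npy")
# by-hand pixels with depth
for n,px in dict(rpad=(419,232),lpad=(261,229),rlid=(366,256),llid=(312,255),deckR=(393,270),deckL=(287,265),yellow=(361,322),green=(427,302)).items():
    print(n,world("top",px,d[px[1],px[0]]).round(4))
for n,px in dict(jug=(360,277),cups=(320,290)).items(): print(n,world("side",px,ds[px[1],px[0]]).round(4))
for l in("dial_right_pad","dial_left_pad","doser","dial_right_axle","dial_left_axle"):
    for r in spotter.pinpoint(l,"top")[:2]:
        u,v=r["pixel"];print(l,r["conf"],u,v,world("top",(u,v),d[int(round(v)),int(round(u))]).round(4))
for l in("jug_center","cups_center"):
    for r in spotter.pinpoint(l,"side")[:3]:
        u,v=r["pixel"];print(l,r["conf"],u,v)
for lab in("dial_right_pad",):
    for r in spotter.trace(lab,"top")[:2]: print(r["conf"],r["box"])
# deck pixels height
H,W=d.shape;U,V=np.meshgrid(np.arange(W),np.arange(H))
P=np.array([[world("top",(u,v),d[v,u]) for u in range(240,440)] for v in range(215,300)])
np.save("pics/P.npy",P)
z=P[...,2]
m=(z>.172)&(z<.188)
m2=np.zeros_like(m);m2[:,35:165]=m[:,35:165]
m2=m2.astype(np.uint8)
m2=cv2.morphologyEx(m2,cv2.MORPH_OPEN,np.ones((3,3)))
pts=P[m2>0][:,:2].astype(np.float32);print(len(pts),cv2.minAreaRect(pts))
# pad tops
for a,b in((0,45),(165,200)):
    mm=np.zeros_like(m);mm[:,a:b]=(z[:,a:b]>.15)
    print(P[mm].mean(0),P[mm].min(0),P[mm].max(0))
im=cv2.imread("pics/side0.png")[190:340,270:430];cv2.imwrite("pics/c1.png",cv2.resize(im,None,fx=4,fy=4))
im=cv2.imread("pics/top0.png")[200:310,240:440];cv2.imwrite("pics/c2.png",cv2.resize(im,None,fx=4,fy=4))
E
```

```text
rpad [ 0.5715 -0.164   0.2091]
lpad [0.5711 0.1638 0.2048]
rlid [ 0.515  -0.0518  0.2556]
llid [0.5145 0.0545 0.2569]
deckR [ 0.4935 -0.1148  0.1787]
deckL [0.4991 0.1095 0.179 ]
yellow [ 0.3766 -0.06    0.0041]
green [ 0.4285 -0.2194  0.0072]
jug [ 0.4978 -0.0439  0.0671]
cups [0.4975 0.0737 0.0671]
dial_right_pad 0.96 417.6 234.8 [ 0.5657 -0.1613  0.2081]
dial_left_pad 0.57 266.2 229.2 [0.5717 0.1537 0.1991]
dial_right_axle 0.89 375.1 237.0 [ 0.5529 -0.0691  0.2573]
dial_left_axle 0.95 303.9 229.8 [0.5731 0.0751 0.1928]
jug_center 0.76 361.1 273.9
jug_center 0.66 386.5 312.6
jug_center 0.51 319.4 285.1
cups_center 0.72 320.1 284.8
0.77 [355.9, 222.6, 426.9, 241.1]
0.59 [250.6, 220.6, 430.0, 291.5]Traceback (most recent call last):
  File "<stdin>", line 17, in <module>
  File "h.py", line 5, in world
    p=camera_params(cam);K=np.array(p["mtx"]);u,v=px
ValueError: time passes only in moves, steps and waits
```

```bash
python3 - <<'E'
from h import *
im=cv2.imread("pics/side0.png")[190:340,270:430];cv2.imwrite("pics/c1.png",cv2.resize(im,None,fx=4,fy=4))
im=cv2.imread("pics/top0.png")[200:310,240:440];cv2.imwrite("pics/c2.png",cv2.resize(im,None,fx=4,fy=4))
d=np.load("pics/top0d.npy")
for u,v in ((412,225),(428,225),(428,240),(412,240),(419,222),(419,242),(430,232),(400,233)):print(u,v,world("top",(u,v),d[v,u]).round(4))
E
```

```text
412 225 [ 0.5871 -0.1508  0.2007]
428 225 [ 0.6189 -0.2231 -0.0008]
428 240 [ 5.812e-01 -2.229e-01  5.000e-04]
412 240 [ 0.5561 -0.1518  0.1958]
419 222 [ 0.6251 -0.1998  0.0046]
419 242 [ 0.5762 -0.2014 -0.0039]
430 232 [ 6.013e-01 -2.279e-01  3.000e-04]
400 233 [ 0.5716 -0.1279  0.1867]
```

View pics/c1.png

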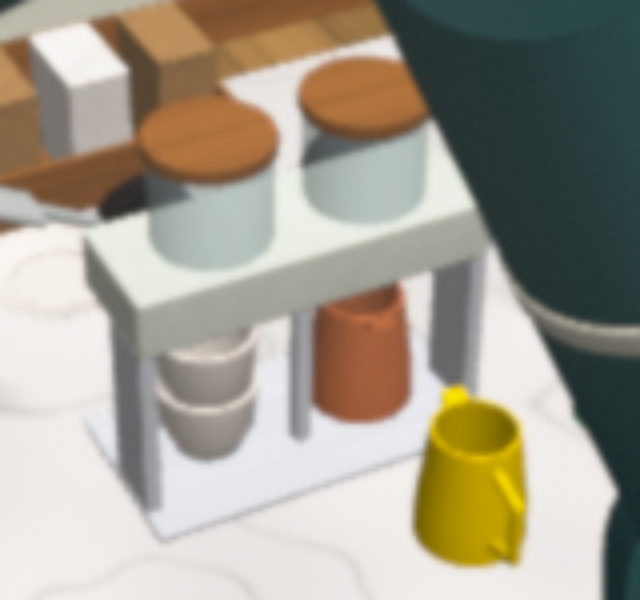

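View pics/c2.png

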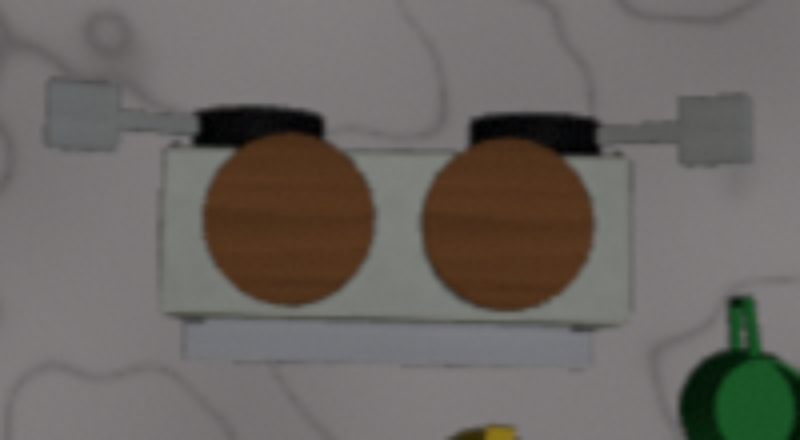

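Candidates: the copper jug at side (361,275), the yellow look-alike at side (388,310) and the green one at top (427,302). The crop shows the copper one standing on the base under the right (-y) chute, with the cups on the left, so I'll press the right dial. Its pad is at about (0.571, -0.164, 0.207), which matches the doser frame (origin ≈ 0.515, 0.001, yaw ≈ 0).

```bash
python3 -m jog '0.01 -0.01 0.05 0; 0.04 -0.03 0.04 -0.1; 0.045 -0.04 0.02 -0.15; 0.045 -0.04 0.01 -0.15; 0.045 -0.04 0.01 -0.15; 0.045 -0.04 0 -0.15; 0.04 -0.045 0 -0.15; 0.03 -0.05 0 -0.15; 0.03 -0.05 0 -0.15; 0.02 -0.055 0 -0.1' 0
```

```text
time_s: 1.8
tool_pos: [0.5271, 0.1899, 0.3656]
tool_rot: [-0.001, 0.703, 0.711, 0.002]
ft_force: [1.0, 0.5, -0.8]
finger_gap: 0.0
```

```bash
python3 -m jog '0.01 -0.055 0 0; 0.01 -0.055 0 0; 0.01 -0.055 0 0; 0.01 -0.055 0 0; 0.005 -0.055 0 0; 0 -0.05 0 0; 0 -0.03 0 0; 0 0 0 0'
```

```text
time_s: 2.8
tool_pos: [0.5717, -0.1816, 0.3665]
tool_rot: [0.0, 0.706, 0.708, 0.002]
ft_force: [-0.2, 0.4, 0.7]
finger_gap: -0.0001
```

```bash
python3 -m jog '0 0.005 -0.05 0; 0 0.008 -0.05 0; 0 0.002 -0.015 0; 0 0 0 0'; python3 - <<'E'
from h import *
o=get_obs();print(o["tool_pos"],o["ft_force"])
for c in("side","wrist"):
    im,d=get_image(c);cv2.imwrite(f"pics/{c}1.png",im[:,:,::-1]);np.save(f"pics/{c}1d.npy",d)
E
```

```text
time_s: 3.3
tool_pos: [0.5728, -0.1638, 0.2506]
tool_rot: [0.001, 0.705, 0.709, 0.004]
ft_force: [0.2, 0.0, 0.3]
finger_gap: -0.0001
[ 0.57278967 -0.16376985  0.25057492] [0.24395307 0.02007128 0.30740066]
```

View pics/wrist1.png

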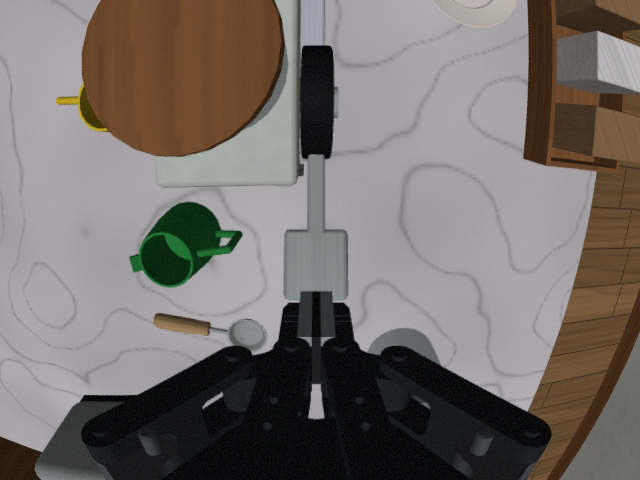

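View pics/side1.png

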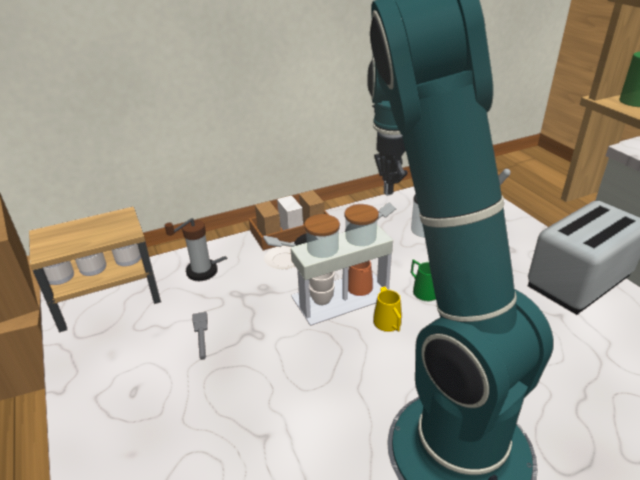

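```bash
cat >> h.py <<'E'
def wpt(px,d):
    p=camera_params("wrist");K=np.array(p["mtx"]);u,v=px
    a=(u-K[0,2])/K[0,0];b=(v-K[1,2])/K[1,1];th=np.hypot(a,b)
    r=np.array([a,b])/th*np.tan(th);dd=d[int(v),int(u)]
    q=p["rotation"];R=Ro.from_quat([q[1],q[2],q[3],q[0]]).as_matrix()
    return np.array(p["position"])+R@np.array([r[0]*dd,-r[1]*dd,-dd])
def look(n):
    o=get_obs();im,d=get_image("wrist");cv2.imwrite(f"pics/w{n}.png",im[:,:,::-1]);np.save(f"pics/w{n}.npy",d)
    print(o["tool_pos"].round(4),o["ft_force"].round(2))
    # lever/pad profile down the image column of the lever
    for v in range(60,420,15):
        P=wpt((316,v),d)
        if .1<P[2] and -.2<P[1]<-.07: print(v,P.round(4),"ang",round(float(np.arctan2(P[2]-.158,-P[1]-.074)),3))
    return o,im,d
E
python3 -m jog '0 0 -0.025 0; 0 0 -0.005 0; 0 0 0 0'; python3 - <<'E'
from h import *
look(2)
E
```

```text
time_s: 3.78
tool_pos: [0.5755, -0.1654, 0.2262]
tool_rot: [0.005, 0.705, 0.709, 0.006]
ft_force: [0.1, -1.0, 0.6]
finger_gap: 0.0001
[ 0.5755 -0.1654  0.2262] [ 0.09 -0.97  0.57]
90 [ 0.5758 -0.071   0.1932] ang 1.655
105 [ 0.5758 -0.0781  0.1927] ang 1.454
120 [ 0.5759 -0.0852  0.1915] ang 1.248
135 [ 0.576  -0.0926  0.1874] ang 1.007
150 [ 0.5761 -0.1007  0.1812] ang 0.716
165 [ 0.5763 -0.109   0.1763] ang 0.482
180 [ 0.5762 -0.1162  0.1806] ang 0.492
195 [ 0.5762 -0.1235  0.1833] ang 0.473
210 [ 0.5762 -0.1301  0.1881] ang 0.493
225 [ 0.5761 -0.1371  0.191 ] ang 0.482
240 [ 0.5761 -0.1433  0.196 ] ang 0.501
255 [ 0.5761 -0.15    0.1991] ang 0.496
270 [ 0.576  -0.1565  0.2025] ang 0.495
285 [ 0.576  -0.1629  0.2061] ang 0.496
300 [ 0.5755 -0.1537  0.2377] ang 0.785
315 [ 0.5753 -0.1539  0.2489] ang 0.85
330 [ 0.5751 -0.1543  0.2584] ang 0.896
345 [ 0.5751 -0.1575  0.263 ] ang 0.899
360 [ 0.5751 -0.1641  0.2632] ang 0.862
375 [ 0.5751 -0.1708  0.2637] ang 0.83
```

```bash
python3 -m jog '-0.003 0 -0.01 0; -0.001 0 -0.01 0; 0 0 -0.01 0; 0 -0.001 -0.01 0; 0 0 0 0'; python3 - <<'E'
from h import *
look(3)
E
```

```text
time_s: 4.45
tool_pos: [0.5724, -0.1676, 0.1862]
tool_rot: [0.007, 0.705, 0.709, 0.007]
ft_force: [-0.3, 0.7, 3.6]
finger_gap: 0.0001
[ 0.5724 -0.1676  0.1862] [-0.32  0.65  3.62]
90 [ 0.5721 -0.0753  0.1942] ang 1.535
105 [ 0.5721 -0.0807  0.1914] ang 1.373
120 [ 0.5722 -0.0862  0.1912] ang 1.218
135 [ 0.5722 -0.0919  0.1889] ang 1.045
150 [ 0.5724 -0.0981  0.1844] ang 0.832
165 [ 0.5727 -0.106   0.1714] ang 0.397
180 [ 0.5727 -0.1129  0.1694] ang 0.286
195 [ 0.5727 -0.1193  0.1706] ang 0.271
210 [ 0.5727 -0.1259  0.1714] ang 0.252
225 [ 0.5727 -0.1321  0.1734] ang 0.259
240 [ 0.5727 -0.1384  0.1753] ang 0.262
255 [ 0.5727 -0.1442  0.1785] ang 0.284
270 [ 0.5727 -0.1512  0.179 ] ang 0.266
285 [ 0.5727 -0.1578  0.1805] ang 0.263
300 [ 0.5723 -0.1562  0.197 ] ang 0.443
315 [ 0.5721 -0.1565  0.2081] ang 0.546
330 [ 0.5719 -0.1559  0.2193] ang 0.642
345 [ 0.5718 -0.159   0.224 ] ang 0.66
360 [ 0.5718 -0.1661  0.2235] ang 0.618
375 [ 0.5719 -0.1737  0.223 ] ang 0.578
```

```bash
python3 -m jog '0 0 -0.008 0; 0 -0.001 -0.008 0; 0 -0.001 -0.008 0; 0 -0.001 -0.008 0; 0 -0.001 -0.006 0; 0 0 0 0'; python3 - <<'E'
from h import *
look(4)
E
```

```text
time_s: 5.25
tool_pos: [0.5733, -0.1705, 0.1502]
tool_rot: [0.007, 0.705, 0.709, 0.009]
ft_force: [-1.6, -1.4, 7.9]
finger_gap: -0.0001
[ 0.5733 -0.1705  0.1502] [-1.57 -1.39  7.91]
60 [ 0.5719 -0.0724  0.1938] ang 1.616
75 [ 0.572  -0.0763  0.193 ] ang 1.505
90 [ 0.572  -0.0803  0.1917] ang 1.386
105 [ 0.5721 -0.0843  0.1914] ang 1.27
120 [ 0.5721 -0.0885  0.1898] ang 1.145
135 [ 0.5722 -0.0928  0.1869] ang 0.994
150 [ 0.5723 -0.0974  0.184 ] ang 0.838
165 [ 0.5725 -0.1029  0.1769] ang 0.579
180 [ 0.5731 -0.1123  0.1527] ang -0.138
195 [ 0.5731 -0.1179  0.1537] ang -0.097
210 [ 0.5732 -0.124   0.1533] ang -0.094
225 [ 0.5732 -0.1305  0.152 ] ang -0.105
240 [ 0.5733 -0.1369  0.1519] ang -0.096
255 [ 0.5733 -0.1437  0.1513] ang -0.096
270 [ 0.5733 -0.1504  0.1514] ang -0.087
285 [ 0.5734 -0.1581  0.1501] ang -0.094
300 [ 0.5731 -0.1589  0.1618] ang 0.045
315 [ 0.5729 -0.1598  0.1718] ang 0.16
330 [ 0.5726 -0.1592  0.1829] ang 0.285
345 [ 0.5726 -0.163   0.1868] ang 0.313
360 [ 0.5726 -0.1696  0.1869] ang 0.293
375 [ 0.5727 -0.1771  0.1865] ang 0.27
```

View pics/w4.png

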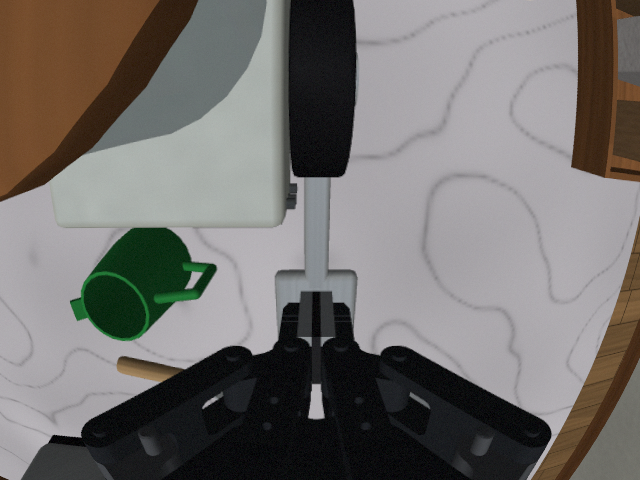

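The lever is at about 0.595 rad, past the second click. Another 16-17 mm or so should bring it to the third.

```bash
python3 -m jog '0 -0.001 -0.006 0; 0 -0.001 -0.006 0; 0 0 -0.004 0; 0 0 0 0'; python3 - <<'E'
from h import *
look(5)
E
```

```text
time_s: 5.8
tool_pos: [0.5742, -0.1707, 0.136]
tool_rot: [0.007, 0.704, 0.71, 0.011]
ft_force: [-2.5, -1.4, 5.9]
finger_gap: 0.0
[ 0.5742 -0.1707  0.136 ] [-2.51 -1.44  5.86]
60 [ 0.5723 -0.0745  0.1927] ang 1.558
75 [ 0.5723 -0.0779  0.1924] ang 1.457
90 [ 0.5724 -0.0813  0.1911] ang 1.352
105 [ 0.5724 -0.0849  0.1916] ang 1.257
120 [ 0.5724 -0.0884  0.19  ] ang 1.148
135 [ 0.5725 -0.0921  0.1882] ang 1.031
150 [ 0.5726 -0.096   0.1859] ang 0.902
165 [ 0.5728 -0.1006  0.1805] ang 0.701
180 [ 0.573  -0.1063  0.1716] ang 0.397
195 [ 0.5738 -0.1167  0.146 ] ang -0.273
210 [ 0.5738 -0.1225  0.1456] ang -0.251
225 [ 0.5739 -0.129   0.1434] ang -0.259
240 [ 0.5739 -0.1351  0.1432] ang -0.237
255 [ 0.5741 -0.1426  0.1403] ang -0.253
270 [ 0.5742 -0.1502  0.138 ] ang -0.257
285 [ 0.5743 -0.158   0.1364] ang -0.252
300 [ 0.574  -0.1594  0.147 ] ang -0.128
315 [ 0.5737 -0.1596  0.1584] ang 0.005
330 [ 0.5735 -0.1599  0.1682] ang 0.118
345 [ 0.5733 -0.1621  0.1742] ang 0.182
360 [ 0.5734 -0.1695  0.1732] ang 0.157
375 [ 0.5735 -0.1771  0.1727] ang 0.141
```

```bash
python3 -m jog '0 0 -0.003 0; 0 0 -0.001 0'; python3 - <<'E'
from h import *
for n in (6,7):
    o,im,d=look(n) 
im,d=get_image("side");cv2.imwrite("pics/side2.png",im[:,:,::-1])
im,d=get_image("top");cv2.imwrite("pics/top2.png",im[:,:,::-1])
o=get_obs();print(o["tool_pos"],o["ft_force"],o["qvel"].round(4),o["time_s"])
E
```

```text
time_s: 6.1
tool_pos: [0.5745, -0.1703, 0.1331]
tool_rot: [0.007, 0.704, 0.71, 0.011]
ft_force: [-3.2, 0.6, 7.4]
finger_gap: 0.0001
[ 0.5745 -0.1703  0.1331] [-3.16  0.64  7.41]
60 [ 0.5723 -0.0745  0.1928] ang 1.558
75 [ 0.5723 -0.0778  0.192 ] ang 1.461
90 [ 0.5724 -0.0811  0.1914] ang 1.361
105 [ 0.5724 -0.0845  0.1913] ang 1.265
120 [ 0.5725 -0.0879  0.19  ] ang 1.161
135 [ 0.5726 -0.0915  0.1877] ang 1.038
150 [ 0.5726 -0.0953  0.1859] ang 0.919
165 [ 0.5727 -0.0994  0.1827] ang 0.772
180 [ 0.573  -0.1046  0.1753] ang 0.515
195 [ 0.5738 -0.1156  0.1454] ang -0.293
210 [ 0.5739 -0.1217  0.1435] ang -0.296
225 [ 0.574  -0.1279  0.1421] ang -0.287
240 [ 0.5741 -0.1349  0.1393] ang -0.297
255 [ 0.5742 -0.1415  0.1386] ang -0.28
270 [ 0.5743 -0.1493  0.1359] ang -0.286
285 [ 0.5744 -0.1573  0.1338] ang -0.283
300 [ 0.5742 -0.1591  0.1437] ang -0.166
315 [ 0.5739 -0.1593  0.1549] ang -0.036
330 [ 0.5736 -0.1592  0.1655] ang 0.087
345 [ 0.5736 -0.1628  0.1696] ang 0.129
360 [ 0.5736 -0.1693  0.1698] ang 0.123
375 [ 0.5736 -0.1762  0.1702] ang 0.118
[ 0.5744 -0.1703  0.1331] [-1.7   1.8
[... 331 characters left out ...]
0.573  -0.1045  0.1758] ang 0.528
195 [ 0.5738 -0.1156  0.1455] ang -0.292
210 [ 0.5739 -0.1217  0.1436] ang -0.293
225 [ 0.574  -0.1279  0.1422] ang -0.284
240 [ 0.5741 -0.1346  0.1405] ang -0.282
255 [ 0.5742 -0.1417  0.1382] ang -0.284
270 [ 0.5744 -0.1496  0.1354] ang -0.291
285 [ 0.5745 -0.1573  0.1338] ang -0.283
300 [ 0.5742 -0.1583  0.1451] ang -0.151
315 [ 0.5739 -0.1601  0.1538] ang -0.048
330 [ 0.5736 -0.1593  0.1654] ang 0.086
345 [ 0.5736 -0.1627  0.1697] ang 0.131
360 [ 0.5736 -0.1694  0.1697] ang 0.122
375 [ 0.5736 -0.1764  0.1699] ang 0.116
[ 0.57442601 -0.17028637  0.1332255 ] [-3.18442591  1.87567584  8.84428922] [ 0.0003 -0.0009  0.0003  0.0002  0.0022  0.0006  0.0013] 6.3
```

View pics/top2.png

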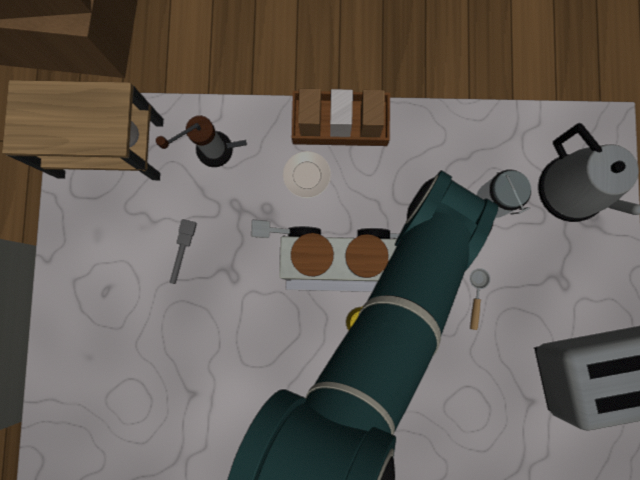

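View pics/side2.png

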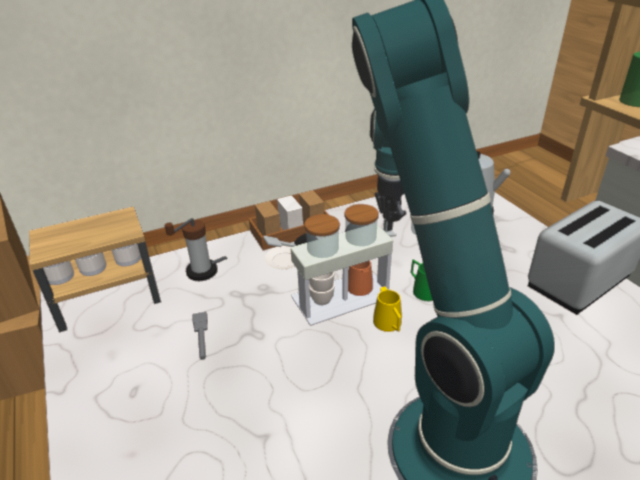

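The lever angle is about -0.285 rad, a turn of about 0.78. It is steady with 7-8 N of push, and the top and side pictures show everything else unmoved: left pad at top (261,229), jar at (510,190), saucer at (307,174). I'm handing it in.

```bash
python3 -c "
from workcell import manip,get_obs
manip.job_done();o=get_obs();print(o['tool_pos'],o['ft_force'],o['time_s'])"
```

```text
the job is handed in; nothing more can be done
the job is handed in; nothing more can be done
```

The copper jug stands under the right (-y) chute, so I pressed the right dial's lever with the shut fingers and handed the job in while holding it at the third click.

- **Dial position:** wrist depth put the lever at about -0.285 rad, a turn of about 0.78. Two successive pictures agreed, and the allowed range is 0.70 to 0.86.
- **Hold:** the upward force on the tool read 7.4 to 8.8 N with the joints practically still, at 6.3 s on the clock. It was still rising slightly over those readings.
- **Rest of the scene:** the last top and side pictures showed the left dial at rest and the cups, jug, jar, brush, spoon and saucer where they stood. I judged this by eye and did not measure it.

No check failed or disagreed. The state could not be read after hand-in, so there is no reading from the final second.

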